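# Set a length gauge's stop spindle to its master and lock it

### The job

The quick-set length gauge has to be reset to the master sleeve that stands in its nest. Loosen the gauge's lock ring, turn the adjuster knob on top clockwise until you feel the spindle come down on the master and rest on it with a light nip (roughly 10 to 40 N; over 60 N would mark it), then tighten the lock ring firmly again so that the setting is held. Leave the master standing in the nest and the other things on the bench where they are.

Things in the scene. Friction and masses are not known exactly. Their poses are not given: they have to be found in the camera images.
- gauge: Fixed bench length gauge: grey C frame, base plate 150 x 96 mm, column behind, 40 mm wide arm with its top at z = 116 mm. Origin on the bench under the vertical spindle axis, +x towards the column (base from x = -53 to +97 mm). On the axis, upward: nest, master, spindle foot, arm, 34 mm boss (to z = 132), lock ring, adjuster knob. Nothing else of it is higher than the arm.
- ring_grip (a point): Centre of the lock ring: knurled steel ring, 45 mm across, 14 mm high (z = 133 to 147 mm above the bench), lower and wider than the knob above it. It stays at its height; grip it anywhere round the rim (60 N of grip does not slip). From its underside 17 mm are free down to the arm.
- lock_ring (a joint): Ring angle, rad, 0 to 1.3; grows when loosened (anticlockwise from above), clockwise tightens. Tight at the start (0.1 to 0.2). Below 0.55 a collet grips the adjuster: the ring turns ever harder, about 0.4 N m at 0.2 and 0.6 N m at 0.1, and stays where it is left; above 0.55 it turns freely (0.1 N m). Loosened: above 0.7; firmly tight: below 0.25.
- adjuster_grip (a point): Middle of the adjuster knob: knurled aluminium, 32 mm across, 26 mm high (z = 152 to 178 mm), topmost on the axis, stays at its height; a 7 mm rod shows up to 10 mm above it. Ring loose: steady drag 0.15 N m; clockwise from above lowers the spindle 3 mm/rad. After the touch the torque rises 0.03 N m per 10 N: 10 N at 0.04 rad past it, 50 N at 0.12 rad; no turning back below 50 N. Ring tight: held.
- stop: The stop: a fixed steel guide collar under the arm (its pose is the gauge's; the spindle's height is not measured) and the spindle sliding in it, an 11 mm rod with a flat foot 18 mm across, which moves straight down without turning. The foot starts 2 to 4 mm over the master, so the knob has 0.6 to 1.2 rad to go until it touches.
- master: The master: grey turned steel sleeve, 25 mm across and 56 mm high, standing loose in the nest under the spindle. Origin at the centre of its underside.
- nest (a point): Centre of the anvil's top face (24 mm above the bench), between three short dowel pins that locate the master. The master's top is then 80 mm above the bench.
- sleeve_b: A sleeve like the master, standing on the bench to the left of the gauge. Not part of the job. Origin at the centre of its underside.
- bush: Flanged steel bush, 32 mm across and 31 mm high, standing to the left of the gauge. Not part of the job.
- loupe: Black eye loupe, 39 mm across and 40 mm high, standing left in front of the gauge. Not part of the job.
- plug_gauge: Plug gauge, 85 mm long, lying in front of the gauge. Not part of the job.
- marker: White marker pen with a red cap, 131 mm long, lying left in front. Not part of the job.
- tally_counter: White hand tally counter, 64 x 78 mm, lying at the right front edge. Not part of the job.
- tweezers: Steel tweezers, 108 mm long, lying behind the gauge to the right. Not part of the job.

How it is judged:
By the outcome, as a careful person would: the job done as asked, in the order asked, and still so for the second after the job is handed in, with the robot touching nothing.
It also fails if it takes over 67 s, if anything falls off the work surface, if the arm or the gripper's body presses on something with over 40 N, if the wrist force passes 120 N, or if a joint passes its speed limit or range.

### The arm

A 6-joint arm with a two-finger parallel gripper is mounted at the origin on a cart in front of the work surface, level with it; the furniture and walls round the work are solid. World frame = base frame: x ahead of the robot, y to its left, z up, the work surface at z = 0. Lengths are in m, angles in rad, forces in N, time in s.
With the tool pointing down it reaches from about 0.325 to 0.85 m from the base axis. Payload 4.4 kg.
Tool frame: the origin (TCP) lies at the very end of the fingers, on their centre line; the grasp point (between the pads) lies 19 mm behind it; z points along the fingers, y is the line along which they close (so a half turn about z gives the same grasp; the last joint's range is limited). The gripper opens to 94 mm and grips with 3 to 60 N. Pads are 16 mm wide; open, the fingers measure 119 mm over their backs; the gripper's body (75 mm by 177 mm) begins 78 mm behind the grasp point.
Start: joints at [-1.288, 0.207, 1.542, -0, 1.393, -0.15], TCP at [0.241, -0.522, 0.205] pointing down, gripper open.
Joint ranges: [-2.73, 2.73], [-0.86, 2.22], [0.23, 2.46], [-1.11, 4.25], [0.08, 2.63], [-2.82, 2.82]. Speed limits (rad/s): [2.79, 2.79, 3.14, 3.14, 3.14, 3.14].

### API

Orientations are given as a unit quaternion [w, x, y, z].
In Python, from rig import robot, imaging, ticket, readout gives the robot as it stands (robot), with the cameras (imaging), the job (ticket) and the readings (readout).
- The arm moves only by the shell command python3 inch.py [FORCE], which reads ROWS from standard input. ROWS is a JSON list that holds a single list of rows (three levels of brackets), with 1 to 8 rows, each of 5 numbers: the opening from 0.0 (shut) to 1.0 (fully open), then dx, dy, dz in shares of the most that a row can go, 1 being 50 mm, then a turn about the tool's z in fractions of the full range, 1 being pi rad; each row shifts and turns the commanded pose from where the row before left it, along the tool's axes as they then stand; what a row does not reach is not made up. A row lasts 1/10 s, in which the tool goes at most 0.05 m and 0.15 rad, less where a joint would pass 70% of its speed; a pose out of reach is approached as far as the arm can. The fingers move at their own pace and stop on an object; FORCE is the grip in N (left out, the last holds). Time passes only in rows, so rows that do not move let the fingers close. It prints the time, the measured TCP pose, the force, the opening and the grip force at its end. No shift or turn number may pass 1 either way. Input that does not fit is refused with a message, and nothing moves.
- readout.get_obs(): the state, without advancing time (a new reading comes with each control period).
- imaging.snapshot(name): name is "side" or "top" or "wrist"; returns a dict with "image" (384x512x3 uint8, red, green, blue), "fx", "fy", "cx", "cy" (pixels), "cam_to_world" (4x4, takes a point from camera to world coordinates); the wrist camera has in their place "tool_from_camera" (4x4, takes a point from camera to tool coordinates, whose origin is the TCP and whose axes are the flange's). Camera axes: x right, y down, z forward; pixel columns grow to the right and rows downward; lengths in m; the calibration is good to about 2 mm. The wrist camera is an equidistant fisheye: a pixel r from the principal point sees the ray r / f radians off the axis. A picture is of the moment at which its call begins: read the wrist's pose just before it. There is no depth.
- ticket.sign_off(): hands the job in; it is judged then, once.
The state is a dict: "clock": time; "q": joint angles; "dq": joint speeds; "effort": joint torques, N m; "position": TCP position; "tool_rot": TCP orientation; "ft_force": force on the tool from outside, world axes, zero at the start; "torque": the same for the moment, N m; "opening": opening from 0.0 (shut) to 1.0 (fully open); "grip_force": force on a finger pad.
Only numpy, scipy, OpenCV 4.12 (cv2) and the standard library are available. Lean on these libraries where they do the work, as an engineer would, in place of code of your own. Each camera call takes 0.05 s, during which the arm holds its last target. There are 200 camera calls.

## Working session

There is one attempt and no reset: what is moved stays moved. The work goes in short steps, Python scripts to look and compute and a shell command to move; the robot and the scene stay as the last step left them, time stands still between calls to the robot, and variables do not carry over. Pictures are saved under pics/ and viewed, at most 10 in all, crops included, and the job is handed in when it is done.

```bash
mkdir -p pics; ls; cat > h.py <<'E'
import numpy as np, cv2
from rig import robot, imaging, ticket, readout
def snap(n,f):
    s=imaging.snapshot(n); cv2.imwrite('pics/'+f,cv2.cvtColor(s['image'],cv2.COLOR_RGB2BGR)); return s
def plane(s,u,v,z):
    T=np.array(s['cam_to_world']); d=T[:3,:3]@np.array([(u-s['cx'])/s['fx'],(v-s['cy'])/s['fy'],1.]); o=T[:3,3]
    return o+d*(z-o[2])/d[2]
def proj(s,p):
    T=np.linalg.inv(np.array(s['cam_to_world'])); c=T[:3,:3]@np.array(p)+T[:3,3]
    return s['fx']*c[0]/c[2]+s['cx'], s['fy']*c[1]/c[2]+s['cy']
def tool(): 
    from scipy.spatial.transform import Rotation as R
    o=readout.get_obs(); q=o['tool_rot']; return np.array(o['position']),R.from_quat(np.r_[q[1:],q[0]]).as_matrix(),o
E
python3 - <<'E'
from h import *
import pickle
a=snap('top','top1.png'); b=snap('side','side1.png')
pickle.dump((a,b),open('s1.pkl','wb'))
p,R,o=tool(); print(p,R.round(3),o['clock'],o['ft_force'],o['torque'],o['opening'])
for s in (a,b): print(np.array(s['cam_to_world']).round(3).tolist(),s['fx'],s['cx'],s['cy'])
E
```

```text
inch.py
pics
rig.py
[ 0.24093866 -0.52129764  0.20440813] [[ 0.908  0.419 -0.001]
 [ 0.419 -0.908  0.002]
 [ 0.    -0.002 -1.   ]] 0.1 [-0.55362826  0.25471978 -0.63010911] [-0.02498264 -0.01805952  0.01263991] 0.9994321902099255
[[0.018, -0.982, 0.187, 0.338], [-0.999, -0.023, -0.022, -0.083], [0.026, -0.187, -0.982, 1.121], [0.0, 0.0, 0.0, 1.0]] 455.2817257790401 254.9043435766367 189.1630671834075
[[-0.939, -0.148, 0.31, 0.259], [-0.343, 0.45, -0.824, 0.616], [-0.017, -0.881, -0.474, 0.541], [0.0, 0.0, 0.0, 1.0]] 390.8478790918374 251.81111824198842 199.06269078455634
```

View pics/top1.png

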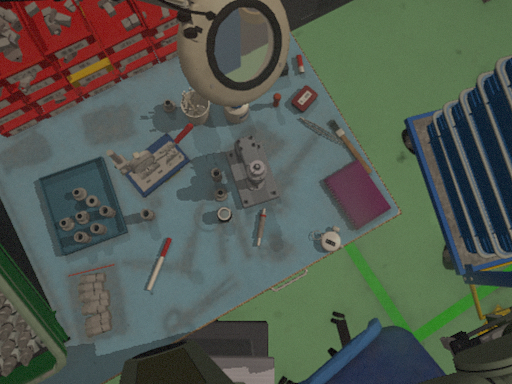

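View pics/side1.png

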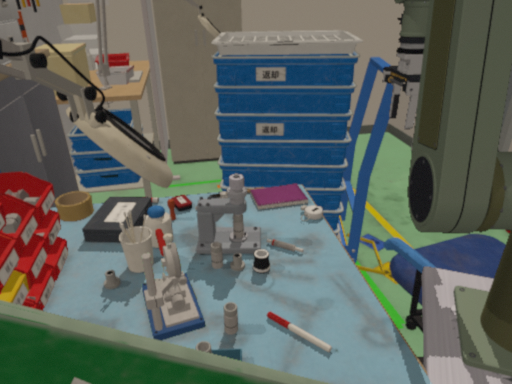

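The top view shows the gauge at about (255,172), with its knob near (257,168). In the side view the knob is at about (237,182). A magnifier lamp hangs further back, at top (235,50). Next I'll zoom in on the knob in both views.

```bash
python3 - <<'E'
from h import *
a=cv2.imread('pics/top1.png')[130:220,210:300]; b=cv2.imread('pics/side1.png')[160:260,185:275]
f=lambda x:cv2.resize(x,(390,int(390*x.shape[0]/x.shape[1])),interpolation=cv2.INTER_CUBIC)
A,B=f(a),f(b); A=cv2.copyMakeBorder(A,0,B.shape[0]-A.shape[0],0,0,cv2.BORDER_CONSTANT)
cv2.imwrite('pics/crop1.png',np.hstack([A,B]))
E
```

```text
(no output)
```

View pics/crop1.png

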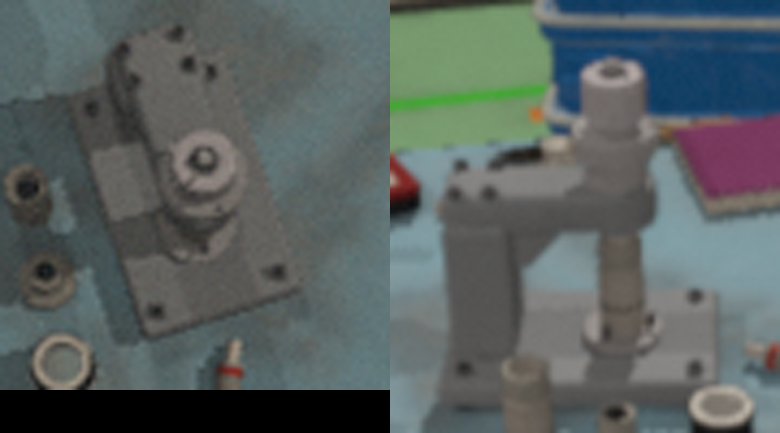

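The crop shows the knob's top disc at about crop (204,163) in the top view, which is pixel (257,167.5). In the side view it is at about (613,72), pixel (236.5,176.6). The base corners are at crop (147,335), (300,290) and (72,98).

```bash
python3 - <<'E'
from h import *
import pickle
a,b=pickle.load(open('s1.pkl','rb'))
k=390/90
A=lambda x,y:(210+x/k-.4,130+y/k-.4); B=lambda x,y:(185+(x-390)/k-.4,160+y/k-.4)
print('top',plane(a,*A(204,163),.178),'side',plane(b,*B(613,72),.178))
c=[plane(a,*A(*p),.012) for p in((147,335),(300,290),(72,98))]; print(c)
d=c[2]-c[0]; print('yaw',np.arctan2(d[1],d[0]),np.linalg.norm(d),np.linalg.norm(c[1]-c[0]))
# bench objects near
for n,p in dict(sleeve=(27,185),bush=(43,272),loupe=(63,357)).items(): print(n,plane(a,*A(*p),.04))
# rays intersect
def ray(s,u,v):
    T=np.array(s['cam_to_world']);d=T[:3,:3]@np.array([(u-s['cx'])/s['fx'],(v-s['cy'])/s['fy'],1.]);return T[:3,3],d/np.linalg.norm(d)
o1,d1=ray(a,*A(204,163));o2,d2=ray(b,*B(613,72))
t=np.linalg.lstsq(np.c_[d1,-d2],o2-o1,rcond=None)[0];print(o1+d1*t[0],o2+d2*t[1])
# lamp
w=np.array(pickle.load(open('s1.pkl','rb'))[1]['image']).shape;print(w)
s=imaging.snapshot('wrist');print({k:np.array(v).round(3).tolist() for k,v in s.items() if k!='image'})
E
```

```text
top [ 0.56527702 -0.10773375  0.178     ] side [ 0.5665234  -0.10492123  0.178     ]
[array([ 0.50425991, -0.08138485,  0.012     ]), array([ 0.53214927, -0.16816211,  0.012     ]), array([ 0.64223687, -0.03473483,  0.012     ])]
yaw 0.3260344935698706 0.14564980166473637 0.09114882667138482
sleeve [ 0.58351343 -0.01228366  0.04      ]
bush [ 0.53416719 -0.02284631  0.04      ]
loupe [ 0.48677829 -0.03540623  0.04      ]
[ 0.56565857 -0.10777452  0.17641955] [ 0.56749714 -0.10720761  0.17684879]
(384, 512, 3)
{'fx': 297.319, 'fy': 297.319, 'cx': 248.007, 'cy': 189.557, 'tool_from_camera': [[-0.0, -0.971, -0.241, 0.069], [1.0, -0.0, 0.001, 0.0], [-0.001, -0.241, 0.971, -0.179], [0.0, 0.0, 0.0, 1.0]]}
```

Units first: shifts go in shares of 50 mm and turns go in shares of pi rad. So -0.05 m is -1, -0.025 m is -0.5.

```bash
python3 - <<'E'
from h import *
import pickle
a,b=pickle.load(open('s1.pkl','rb'))
for uv in ((242,50),(225,98),(268,85)):
  for z in(.3,.4,.5,.6,.7):
    p=plane(a,*uv,z); print(uv,p.round(3),np.round(proj(b,p)))
E
echo '[[[1,0,0,-1,0],[1,1,-0.5,0,0],[1,1,-0.5,0,0],[1,1,-0.5,0,0],[1,1,-0.5,0,0],[1,0,0,0,0]]]' | python3 inch.py 60
```

```text
(242, 50) [ 0.77  -0.072  0.3  ] [141. 118.]
(242, 50) [ 0.717 -0.073  0.4  ] [156.  71.]
(242, 50) [ 0.664 -0.075  0.5  ] [174.  16.]
(242, 50) [ 0.612 -0.076  0.6  ] [195. -50.]
(242, 50) [ 0.559 -0.078  0.7  ] [ 221. -130.]
(225, 98) [ 0.67  -0.042  0.3  ] [174. 127.]
(225, 98) [ 0.629 -0.047  0.4  ] [189.  76.]
(225, 98) [ 0.589 -0.052  0.5  ] [206.  17.]
(225, 98) [ 0.548 -0.057  0.6  ] [226. -53.]
(225, 98) [ 0.508 -0.062  0.7  ] [ 249. -137.]
(268, 85) [ 0.699 -0.124  0.3  ] [182. 115.]
(268, 85) [ 0.655 -0.119  0.4  ] [195.  69.]
(268, 85) [ 0.611 -0.114  0.5  ] [210.  15.]
(268, 85) [ 0.567 -0.109  0.6  ] [228. -50.]
(268, 85) [ 0.523 -0.104  0.7  ] [ 250. -129.]
clock: 0.75
position: [0.369, -0.3609, 0.2553]
tool_rot: [-0.001, 0.976, 0.218, 0.001]
ft_force: [0.7, 0.2, 0.0]
opening: 1.004
grip_force: 0.0
```

Converted, 0.042 m is 0.84, 0.04 m is 0.8.

```bash
echo '[[[1,0.84,-0.44,0,0],[1,0.84,-0.44,0,0],[1,0.84,-0.44,0,0],[1,0.8,-0.42,0,0],[1,0.8,-0.42,0,0],[1,0.8,-0.4,0,0],[1,0.8,-0.4,0,0],[1,0,0,0,0]]]' | python3 inch.py; echo '[[[1,0,0,0,0.0318],[1,0,0,0,0.0318],[1,0,0,0,0.0318],[1,0,0,0,0.0318],[1,0,0,0,0],[1,0,0,0,0]]]' | python3 inch.py; python3 - <<'E'
from h import *
import pickle
p,R,o=tool(); s=snap('wrist','w1.png'); pickle.dump((s,p,R),open('w1.pkl','wb')); print(p,R.round(3),o['q'])
E
```

```text
clock: 1.55
position: [0.5657, -0.1079, 0.2548]
tool_rot: [-0.001, 0.976, 0.218, 0.0]
ft_force: [0.8, -0.8, -0.1]
opening: 1.002
grip_force: 0.0
clock: 2.15
position: [0.5631, -0.1125, 0.2552]
tool_rot: [0.0, 1.0, 0.017, -0.0]
ft_force: [0.7, -0.8, -0.9]
opening: 0.999
grip_force: 0.0
[ 0.56308601 -0.11251855  0.25519744] [[ 0.999  0.034 -0.001]
 [ 0.034 -0.999 -0.   ]
 [-0.001  0.    -1.   ]] [-3.47669862e-01  1.71214563e-01  1.48017402e+00 -4.06639854e-04
  1.49076977e+00  1.18950765e+00]
```

View pics/w1.png

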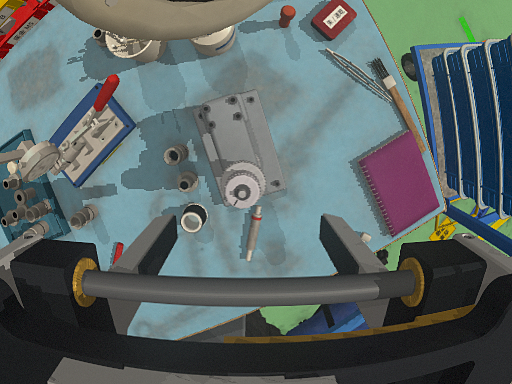

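The wrist view shows the knob's rod and top near (242,193). Its disc spans roughly x 225–260 and y 176–210, and the ring sits just behind it. The lamp is at the top edge, clear of the hand.

```bash
cat >> h.py <<'E'
def wray(s,p,R,u,v,z):
    T=np.array(s['tool_from_camera']); x,y=u-s['cx'],v-s['cy']; r=np.hypot(x,y)+1e-9; t=r/s['fx']
    d=R@T[:3,:3]@np.array([np.sin(t)*x/r,np.sin(t)*y/r,np.cos(t)]); o=p+R@T[:3,3]; return o+d*(z-o[2])/d[2]
E
python3 - <<'E'
from h import *
import pickle
s,p,R=pickle.load(open('w1.pkl','rb'))
for q in((242,193,.178),(241,194,.186)): print(wray(s,p,R,*q))
im=cv2.imread('pics/w1.png')[120:250,170:310]; cv2.imwrite('pics/c2.png',cv2.resize(im,None,fx=4,fy=4,interpolation=cv2.INTER_CUBIC))
E
```

```text
[ 0.56567984 -0.10756792  0.178     ]
[ 0.5668491 -0.1068184  0.186    ]
```

View pics/c2.png

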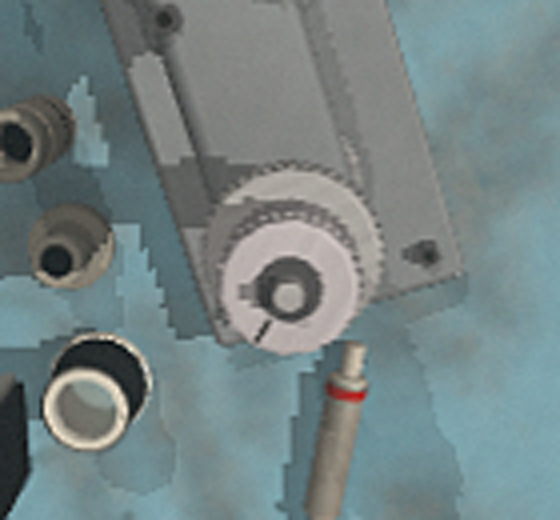

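Converted, 0.02 m is 0.4, 0.004 m is 0.08.

```bash
echo '[[[1,0.08,-0.1,0.4,0],[1,0,0,0.4,0],[1,0,0,0.4,0],[1,0,0,0.4,0],[1,0,0,0,0],[1,0,0,0,0]]]' | python3 inch.py; python3 - <<'E'
from h import *
p,R,o=tool(); t=np.array([.5675,-.1075,.1235]); print(p,(R.T@(t-p)).round(4),o['ft_force'],o['torque'])
E
```

```text
clock: 2.8
position: [0.5673, -0.1066, 0.1755]
tool_rot: [-0.0, 1.0, 0.017, -0.0]
ft_force: [-0.2, 0.6, 0.6]
opening: 1.0
grip_force: 0.0
[ 0.56726741 -0.10655277  0.17547881] [0.0002 0.001  0.052 ] [-0.16215613  0.63051392  0.56365968] [0.00984704 0.01242659 0.03657694]
```

Converted, 0.02 m is 0.4, 0.011 m is 0.22.

```bash
echo '[[[1,0,0.01,0.4,0],[1,0,0,0.4,0],[1,0,0,0.22,0],[1,0,0,0,0],[0.55,0,0,0,0],[0.55,0,0,0,0],[0.55,0,0,0,0]]]' | python3 inch.py; echo '[[[0.4,0,0,0,0],[0.4,0,0,0,0],[0.4,0,0,0,0],[0.4,0,0,0,0]]]' | python3 inch.py 15
```

```text
clock: 3.5
position: [0.5684, -0.1071, 0.1258]
tool_rot: [0.0, 1.0, 0.016, 0.001]
ft_force: [0.1, 0.7, -0.0]
opening: 0.778
grip_force: 0.0
clock: 3.9
position: [0.5674, -0.1068, 0.1245]
tool_rot: [0.0, 1.0, 0.016, 0.0]
ft_force: [-1.0, -0.5, 0.8]
opening: 0.477
grip_force: 15.0
```

Converted, -0.05 rad / 3.1416 = -0.0159.

```bash
echo '[[[0.3,0,0,0,0],[0.3,0,0,0,0],[0.3,0,0,0,-0.0159],[0.3,0,0,0,-0.0159],[0.3,0,0,0,-0.0159],[0.3,0,0,0,-0.0159],[0.3,0,0,0,0]]]' | python3 inch.py 60;  python3 - <<'E'
from h import *
p,R,o=tool(); print(p,np.arctan2(R[1,0],R[0,0]),o['ft_force'],o['torque'])
E
```

```text
clock: 4.6
position: [0.5674, -0.1068, 0.1245]
tool_rot: [-0.0, 0.993, 0.116, -0.0]
ft_force: [-0.3, -0.1, 0.8]
opening: 0.467
grip_force: 60.0
[ 0.56741409 -0.10678315  0.12452078] 0.23292358185878348 [-0.25433196 -0.08877115  0.80640393] [0.11179785 0.01873522 0.04505659]
```

Converted, -0.08 rad / 3.1416 = -0.0255.

```bash
echo '[[[0.3,0,0,0,-0.0255],[0.3,0,0,0,-0.0255]]]' | python3 inch.py; python3 - <<'E'
from h import *
p,R,o=tool(); print(p,np.arctan2(R[1,0],R[0,0]),o['ft_force'],o['torque'])
E
echo '[[[0.3,0,0,0,-0.0255],[0.3,0,0,0,-0.0255],[0.3,0,0,0,-0.0255],[0.3,0,0,0,-0.0255],[0.3,0,0,0,-0.0255],[0.3,0,0,0,0],[0.3,0,0,0,0]]]' | python3 inch.py;  python3 - <<'E'
from h import *
p,R,o=tool(); print(p,np.arctan2(R[1,0],R[0,0]),o['ft_force'],o['torque'])
E
```

```text
clock: 4.8
position: [0.5674, -0.1067, 0.1245]
tool_rot: [-0.0, 0.981, 0.196, -0.0]
ft_force: [-1.1, 0.7, 1.8]
opening: 0.466
grip_force: 60.0
[ 0.56737845 -0.10669012  0.12454704] 0.3944652687114691 [-1.12087144  0.69184466  1.75944043] [ 0.00478856  0.13967312 -0.06852355]
clock: 5.5
position: [0.5672, -0.1065, 0.1245]
tool_rot: [-0.0, 0.923, 0.385, -0.0]
ft_force: [-2.3, 1.9, 1.7]
opening: 0.465
grip_force: 60.0
[ 0.56723887 -0.10646202  0.12450523] 0.790763297095331 [-2.30467491  1.90355369  1.74510865] [ 0.22239892  0.17936206 -0.05531687]
```

Converted, -0.015 m is -0.3, -0.0145 m is -0.29.

```bash
cat >> h.py <<'E'
def meas(n=4):
    L=[]
    for i in range(n):
        o=readout.get_obs(); L.append([o['torque'][2],o['effort'][5],*o['ft_force']])
        if i<n-1: imaging.snapshot('wrist')
    p,R,o=tool(); L=np.array(L)
    print('t',round(o['clock'],2),'yaw',round(np.arctan2(R[1,0],R[0,0]),4),'Mz',L[:,0].round(3),'eff',L[:,1].round(3),'F',L[-1,2:].round(1),'p',p.round(4),'op',round(o['opening'],3))
E
echo '[[[0.65,0,0,0,0],[0.65,0,0,0,0],[0.65,0,0,0,0],[0.65,0,0,-0.3,0],[0.65,0,0,-0.29,0],[0.65,0,0,0,0],[0.65,0,0,0,0]]]' | python3 inch.py;  python3 -c "from h import *; meas(6)"
```

```text
clock: 6.2
position: [0.5684, -0.1072, 0.1554]
tool_rot: [0.001, 0.922, 0.386, 0.001]
ft_force: [-0.4, -0.3, -0.5]
opening: 0.652
grip_force: 0.0
t 6.45 yaw 0.7928 Mz [-0.038  0.02   0.025  0.01   0.005  0.005] eff [0.002 0.001 0.001 0.001 0.    0.   ] F [ 0.   0.4 -0.6] p [ 0.567  -0.1067  0.1533] op 0.651
```

Converted, 0.05 rad / 3.1416 = 0.0159.

```bash
echo '[[[0.2,0,0,0,0],[0.2,0,0,0,0],[0.2,0,0,0,0],[0.2,0,0,0,0],[0.2,0,0,0,0]]]' | python3 inch.py 50;  python3 -c "from h import *; meas(4)"; echo '[[[0.2,0,0,0,0.0159],[0.2,0,0,0,0.0159],[0.2,0,0,0,0.0159],[0.2,0,0,0,0.0159]]]' | python3 inch.py; python3 -c "from h import *; meas(4)"
```

```text
clock: 6.95
position: [0.5671, -0.1065, 0.1539]
tool_rot: [-0.0, 0.922, 0.386, -0.0]
ft_force: [-0.3, 0.2, 0.1]
opening: 0.333
grip_force: 50.0
t 7.1 yaw 0.7929 Mz [ 0.022 -0.038  0.015 -0.043] eff [-0.012 -0.01  -0.01  -0.01 ] F [-1.8 -0.1  0.3] p [ 0.5671 -0.1065  0.1538] op 0.33
clock: 7.5
position: [0.5672, -0.1066, 0.1539]
tool_rot: [-0.0, 0.957, 0.291, -0.0]
ft_force: [-0.4, 0.9, 1.3]
opening: 0.331
grip_force: 50.0
t 7.65 yaw 0.5934 Mz [ 0.175 -0.061 -0.125 -0.128] eff [-0.249  0.057  0.046 -0.101] F [-1.7  1.9 -0. ] p [ 0.5672 -0.1066  0.1538] op 0.333
```

Converted, 0.03 rad / 3.1416 = 0.0095.

```bash
for i in 1; do echo '[[[0.2,0,0,0,0.0095],[0.2,0,0,0,0.0095],[0.2,0,0,0,0.0095],[0.2,0,0,0,0.0095]]]' | python3 inch.py >/dev/null; python3 -c "from h import *; meas(1)"; done; echo '[[[0.2,0,0,0,0.0095],[0.2,0,0,0,0.0095],[0.2,0,0,0,0.0095]]]' | python3 inch.py >/dev/null; python3 -c "from h import *; meas(1)";  echo '[[[0.2,0,0,0,0.0095],[0.2,0,0,0,0.0095]]]' | python3 inch.py >/dev/null; python3 -c "from h import *; meas(1)"; echo '[[[0.2,0,0,0,0.0095]]]' | python3 inch.py >/dev/null; python3 -c "from h import *; meas(1)"
```

```text
t 8.05 yaw 0.4732 Mz [0.188] eff [-0.091] F [-1.3  1.6  0.5] p [ 0.5672 -0.1067  0.1539] op 0.332
t 8.35 yaw 0.3832 Mz [0.138] eff [-0.091] F [-2.4  1.4  0.5] p [ 0.5672 -0.1067  0.1539] op 0.332
t 8.55 yaw 0.3232 Mz [0.146] eff [-0.091] F [-1.   1.7  1. ] p [ 0.5673 -0.1068  0.1539] op 0.329
t 8.65 yaw 0.2932 Mz [0.136] eff [-0.091] F [-1.8  0.5 -0.3] p [ 0.5673 -0.1068  0.1538] op 0.334
```

Converted, 0.03 rad / 3.1416 = 0.0095.

```bash
cat > m.sh <<'E'
python3 -c "from h import *; meas(1)"
E
for k in 1; do echo '[[[0.2,0,0,0,0.0095]]]' | python3 inch.py >/dev/null; sh m.sh; echo '[[[0.2,0,0,0,0.0095]]]' | python3 inch.py >/dev/null; sh m.sh; echo '[[[0.2,0,0,0,0.0095]]]' | python3 inch.py >/dev/null; sh m.sh; done
```

```text
t 8.75 yaw 0.2632 Mz [0.135] eff [-0.091] F [-1.7  0.3  0.4] p [ 0.5672 -0.1068  0.1538] op 0.332
t 8.85 yaw 0.2332 Mz [0.167] eff [-0.091] F [-1.   0.7  0.2] p [ 0.5672 -0.1068  0.1539] op 0.331
t 8.95 yaw 0.2031 Mz [0.182] eff [-0.091] F [-1.1  0.7  0.5] p [ 0.5673 -0.1068  0.1539] op 0.33
```

Converted, 0.03 rad / 3.1416 = 0.0095.

```bash
echo '[[[0.2,0,0,0,0.0095]]]' | python3 inch.py >/dev/null; sh m.sh; echo '[[[0.2,0,0,0,0.0095]]]' | python3 inch.py >/dev/null; sh m.sh
```

```text
t 9.05 yaw 0.1731 Mz [0.158] eff [-0.091] F [-0.8  1.2  0.8] p [ 0.5672 -0.1068  0.1538] op 0.33
t 9.15 yaw 0.1432 Mz [0.172] eff [-0.091] F [-1.1  0.1  0.1] p [ 0.5673 -0.1068  0.1538] op 0.331
```

Converted, 0.03 rad / 3.1416 = 0.0095.

```bash
echo '[[[0.2,0,0,0,0.0095]]]' | python3 inch.py >/dev/null; sh m.sh; echo '[[[0.2,0,0,0,0.0095]]]' | python3 inch.py >/dev/null; sh m.sh
```

```text
t 9.25 yaw 0.1132 Mz [0.138] eff [-0.091] F [-1.1  1.5  0.4] p [ 0.5673 -0.1069  0.1539] op 0.33
t 9.35 yaw 0.0832 Mz [0.195] eff [-0.091] F [-0.3 -0.2  0.2] p [ 0.5673 -0.1069  0.1539] op 0.333
```

Converted, 0.03 rad / 3.1416 = 0.0095.

```bash
echo '[[[0.2,0,0,0,0.0095]]]' | python3 inch.py >/dev/null; sh m.sh;
```

```text
t 9.45 yaw 0.0531 Mz [0.133] eff [-0.091] F [-1.  -0.4 -0.4] p [ 0.5673 -0.1069  0.1539] op 0.33
```

Torque is still just drag, so the spindle has not touched yet.

Converted, 0.03 rad / 3.1416 = 0.0095.

```bash
echo '[[[0.2,0,0,0,0.0095]]]' | python3 inch.py >/dev/null; sh m.sh; echo '[[[0.2,0,0,0,0.0095]]]' | python3 inch.py >/dev/null; sh m.sh
```

```text
t 9.55 yaw 0.0231 Mz [0.156] eff [-0.091] F [-0.9  0.1  0.7] p [ 0.5673 -0.1069  0.1538] op 0.333
t 9.65 yaw -0.0069 Mz [0.197] eff [-0.091] F [-0.8  0.3  0.1] p [ 0.5673 -0.107   0.1539] op 0.335
```

Converted, 0.03 rad / 3.1416 = 0.0095.

```bash
echo '[[[0.2,0,0,0,0.0095]]]' | python3 inch.py >/dev/null; sh m.sh;
```

```text
t 9.75 yaw -0.0369 Mz [0.145] eff [-0.091] F [-2.3  1.1 -0.1] p [ 0.5672 -0.1069  0.1538] op 0.331
```

Converted, 0.03 rad / 3.1416 = 0.0095.

```bash
sed -i 's/L\[:,1\].round(3)/L[:,1].round(5)/' h.py; echo '[[[0.2,0,0,0,0.0095]]]' | python3 inch.py >/dev/null; sh m.sh; echo '[[[0.2,0,0,0,0.0095]]]' | python3 inch.py >/dev/null; sh m.sh
```

```text
t 9.85 yaw -0.0669 Mz [0.163] eff [-0.0906] F [-1.6 -0.  -0.2] p [ 0.5673 -0.107   0.1539] op 0.334
t 9.95 yaw -0.0969 Mz [0.074] eff [-0.09054] F [-1.   0.6  0.6] p [ 0.5673 -0.107   0.1539] op 0.331
```

Converted, 0.03 rad / 3.1416 = 0.0095.

```bash
echo '[[[0.2,0,0,0,0.0095]]]' | python3 inch.py >/dev/null; sh m.sh;
```

```text
t 10.05 yaw -0.1269 Mz [0.134] eff [-0.09049] F [-1.3  0.4 -0.3] p [ 0.5673 -0.107   0.1538] op 0.331
```

Converted, 0.03 rad / 3.1416 = 0.0095.

```bash
echo '[[[0.2,0,0,0,0.0095]]]' | python3 inch.py >/dev/null; sh m.sh; echo '[[[0.2,0,0,0,0.0095]]]' | python3 inch.py >/dev/null; sh m.sh
```

```text
t 10.15 yaw -0.1569 Mz [0.148] eff [-0.09047] F [-1.7  0.2  0.1] p [ 0.5673 -0.107   0.1539] op 0.335
t 10.25 yaw -0.1869 Mz [0.151] eff [-0.0904] F [-1.5  0.3 -1.1] p [ 0.5673 -0.107   0.1539] op 0.336
```

Converted, 0.03 rad / 3.1416 = 0.0095.

```bash
echo '[[[0.2,0,0,0,0.0095]]]' | python3 inch.py >/dev/null; sh m.sh;
```

```text
t 10.35 yaw -0.2169 Mz [0.157] eff [-0.09038] F [-1.9  1.3  0.4] p [ 0.5672 -0.107   0.1538] op 0.334
```

Converted, 0.03 rad / 3.1416 = 0.0095.

```bash
echo '[[[0.2,0,0,0,0.0095]]]' | python3 inch.py >/dev/null; sh m.sh; echo '[[[0.2,0,0,0,0.0095]]]' | python3 inch.py >/dev/null; sh m.sh
```

```text
t 10.45 yaw -0.2469 Mz [0.18] eff [-0.09028] F [-1.4  0.4  0.7] p [ 0.5673 -0.107   0.1539] op 0.333
t 10.55 yaw -0.2769 Mz [0.166] eff [-0.09027] F [-1.6  0.1  0.2] p [ 0.5672 -0.1071  0.1538] op 0.33
```

Converted, 0.03 rad / 3.1416 = 0.0095.

```bash
echo '[[[0.2,0,0,0,0.0095]]]' | python3 inch.py >/dev/null; sh m.sh;
```

```text
t 10.65 yaw -0.3069 Mz [0.166] eff [-0.09021] F [-0.9 -0.7  0.4] p [ 0.5672 -0.1071  0.1539] op 0.334
```

Converted, 0.03 rad / 3.1416 = 0.0095.

```bash
echo '[[[0.2,0,0,0,0.0095]]]' | python3 inch.py >/dev/null; sh m.sh; echo '[[[0.2,0,0,0,0.0095]]]' | python3 inch.py >/dev/null; sh m.sh
```

```text
t 10.75 yaw -0.3369 Mz [0.174] eff [-0.09023] F [-1.1  0.   1.3] p [ 0.5672 -0.1071  0.1538] op 0.331
t 10.85 yaw -0.3669 Mz [0.13] eff [-0.08196] F [-1.  -0.4 -0.1] p [ 0.5672 -0.1071  0.1538] op 0.33
```

Converted, 0.03 rad / 3.1416 = 0.0095.

```bash
echo '[[[0.2,0,0,0,0.0095]]]' | python3 inch.py >/dev/null; sh m.sh;
```

```text
t 10.95 yaw -0.3968 Mz [0.237] eff [-0.06193] F [-0.6  0.4  0.3] p [ 0.5672 -0.1071  0.1538] op 0.33
```

Joint 6 effort moved off its flat −0.090, so the spindle touched at about yaw −0.357, and it's now near 10 N. One more 0.03 rad should give about 25 N.

Converted, 0.03 rad / 3.1416 = 0.0095.

```bash
echo '[[[0.2,0,0,0,0.0095]]]' | python3 inch.py >/dev/null; sh m.sh;
```

```text
t 11.05 yaw -0.4268 Mz [0.225] eff [-0.04317] F [-0.9 -0.9  0.2] p [ 0.5672 -0.1071  0.1538] op 0.333
```

Effort is now 0.6 × (0.15 + 0.078), which agrees with the angle estimate of about 25 N. I'll stop there, release the knob, swing back, and grip the ring.

Converted, 0.015 m is 0.3, 0.0145 m is 0.29, -0.15 rad / 3.1416 = -0.0477.

```bash
echo '[[[0.2,0,0,0,0],[0.2,0,0,0,0],[0.65,0,0,0,0],[0.65,0,0,0,0],[0.65,0,0,0,0],[0.65,0,0,0,0]]]' | python3 inch.py; echo '[[[0.65,0,0,0,-0.0477],[0.65,0,0,0,-0.0477],[0.65,0,0,0,-0.0477],[0.65,0,0,0,-0.0477],[0.65,0,0,0,-0.0477],[0.65,0,0,0,-0.0477],[0.65,0,0,0,-0.0477],[0.65,0,0,0,-0.0477]]]' | python3 inch.py; echo '[[[0.65,0,0,0.29,0],[0.65,0,0,0.3,0],[0.65,0,0,0,0],[0.65,0,0,0,0]]]' | python3 inch.py; sh m.sh
```

```text
clock: 11.65
position: [0.5677, -0.1068, 0.1541]
tool_rot: [-0.0, 0.977, -0.212, 0.0]
ft_force: [-0.5, -0.5, -0.2]
opening: 0.63
grip_force: 0.0
clock: 12.45
position: [0.5676, -0.1068, 0.154]
tool_rot: [0.0, 0.925, 0.38, 0.0]
ft_force: [-0.3, 0.3, -0.4]
opening: 0.649
grip_force: 0.0
clock: 12.85
position: [0.5665, -0.1065, 0.1229]
tool_rot: [-0.001, 0.927, 0.376, -0.001]
ft_force: [0.3, -0.6, 0.4]
opening: 0.65
grip_force: 0.0
t 12.85 yaw 0.7715 Mz [0.02] eff [0.0098] F [ 0.3 -0.6  0.4] p [ 0.5665 -0.1065  0.1229] op 0.65
```

Converted, 0.06 rad / 3.1416 = 0.0191.

```bash
echo '[[[0.3,0,0,0,0],[0.3,0,0,0,0],[0.3,0,0,0,0],[0.3,0,0,0,0],[0.3,0,0,0,0]]]' | python3 inch.py 60; sh m.sh; echo '[[[0.3,0,0,0,0.0191],[0.3,0,0,0,0.0191],[0.3,0,0,0,0.0191],[0.3,0,0,0,0.0191]]]' | python3 inch.py>/dev/null; sh m.sh;  echo '[[[0.3,0,0,0,0.0191],[0.3,0,0,0,0.0191],[0.3,0,0,0,0.0191],[0.3,0,0,0,0.0191]]]' | python3 inch.py>/dev/null; sh m.sh; echo '[[[0.3,0,0,0,0.0191],[0.3,0,0,0,0.0191]]]' | python3 inch.py>/dev/null; sh m.sh; echo '[[[0.3,0,0,0,0.0159]]]' | python3 inch.py>/dev/null; sh m.sh
```

```text
clock: 13.35
position: [0.5673, -0.1064, 0.125]
tool_rot: [-0.0, 0.926, 0.377, 0.0]
ft_force: [-1.6, 3.0, 3.4]
opening: 0.468
grip_force: 60.0
t 13.35 yaw 0.7727 Mz [-0.076] eff [-0.06595] F [-1.6  3.   3.4] p [ 0.5673 -0.1064  0.125 ] op 0.468
t 13.75 yaw 0.5307 Mz [0.128] eff [-0.39743] F [-2.1  2.5  3.8] p [ 0.5674 -0.1065  0.125 ] op 0.466
t 14.15 yaw 0.2907 Mz [0.137] eff [-0.38633] F [-2.3  1.8  3.3] p [ 0.5675 -0.1067  0.125 ] op 0.466
t 14.35 yaw 0.1707 Mz [0.15] eff [-0.3747] F [-1.5  1.5  3.5] p [ 0.5676 -0.1068  0.125 ] op 0.468
t 14.45 yaw 0.1209 Mz [0.13] eff [-0.24878] F [-2.2  0.4  2.3] p [ 0.5676 -0.1069  0.1249] op 0.467
```

Converted, 0.05 rad / 3.1416 = 0.0159.

```bash
echo '[[[0.3,0,0,0,0.0159]]]' | python3 inch.py>/dev/null; sh m.sh; echo '[[[0.3,0,0,0,0.0159]]]' | python3 inch.py>/dev/null; sh m.sh;echo '[[[0.3,0,0,0,0.0159]]]' | python3 inch.py>/dev/null; sh m.sh
```

```text
t 14.55 yaw 0.0711 Mz [0.141] eff [-0.28411] F [-1.4  0.8  2.6] p [ 0.5676 -0.1069  0.1249] op 0.467
t 14.65 yaw 0.0212 Mz [0.153] eff [-0.28084] F [-0.9  0.9  2.2] p [ 0.5676 -0.1069  0.125 ] op 0.467
t 14.75 yaw -0.0288 Mz [0.134] eff [-0.27614] F [-1.7  0.5  3. ] p [ 0.5677 -0.107   0.125 ] op 0.468
```

The torque isn't rising as it should when the ring tightens. I'll look before turning any further.

```bash
python3 - <<'E'
from h import *
import pickle
b=snap('side','side2.png'); p,R,o=tool(); s=snap('wrist','w2.png')
x=cv2.imread('pics/side2.png')[150:230,195:285]; y=cv2.imread('pics/w2.png')[140:290,160:340]
f=lambda x:cv2.resize(x,(400,int(400*x.shape[0]/x.shape[1])),interpolation=cv2.INTER_CUBIC)
A,B=f(x),f(y); h=max(len(A),len(B)); P=lambda i:cv2.copyMakeBorder(i,0,h-len(i),0,0,cv2.BORDER_CONSTANT)
cv2.imwrite('pics/c3.png',np.hstack([P(A),P(B)]))
E
```

```text
(no output)
```

View pics/c3.png

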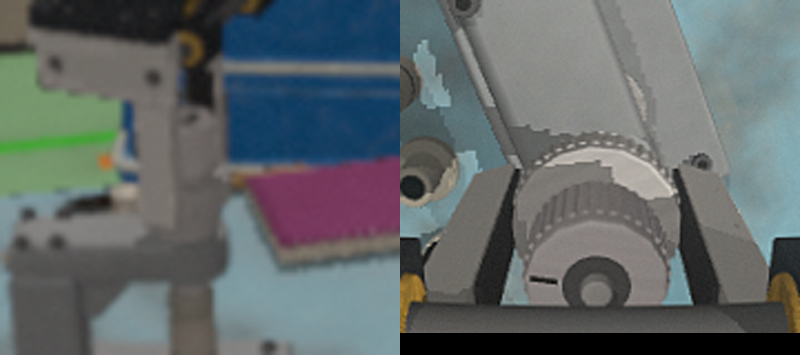

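The fingers hold the ring squarely and the knob is free. The tick on the knob shows it turned clockwise by about 65°. The ring torque is still in its free range, so I'll keep tightening while watching it.

Converted, 0.05 rad / 3.1416 = 0.0159.

```bash
echo '[[[0.3,0,0,0,0.0159],[0.3,0,0,0,0.0159]]]' | python3 inch.py>/dev/null; sh m.sh; echo '[[[0.3,0,0,0,0.0159]]]' | python3 inch.py>/dev/null; sh m.sh;echo '[[[0.3,0,0,0,0.0159]]]' | python3 inch.py>/dev/null; sh m.sh
```

```text
t 15.05 yaw -0.1255 Mz [1.748] eff [1.24407] F [-1.9  1.6  3.9] p [ 0.5676 -0.107   0.125 ] op 0.47
t 15.15 yaw -0.1736 Mz [2.047] eff [1.42067] F [0.2 0.7 1.2] p [ 0.5685 -0.1073  0.125 ] op 0.464
t 15.25 yaw -0.2231 Mz [1.094] eff [1.28047] F [3.6 0.1 1.7] p [ 0.5679 -0.1072  0.125 ] op 0.465
```

The torque jumped to about 2 N m, which is the ring's hard stop, so it is fully tight. Its angle there matches the count. Now I'll release and back off.

Converted, -0.04 m is -0.8, -0.02 m is -0.4, -0.1 rad / 3.1416 = -0.0318.

```bash
echo '[[[0.7,0,0,0,0],[0.7,0,0,0,0],[0.7,0,0,0,0],[0.7,0,0,0,0]]]' | python3 inch.py; echo '[[[0.7,0,0,-0.6,0],[0.7,0,0,-0.8,0],[0.7,0,0,-0.8,0],[0.7,0,0,-0.4,0],[0.7,0,0,0,-0.0318],[0.7,0,0,0,-0.0318],[0.7,0,0,0,-0.0159],[0.7,0,0,0,0]]]' | python3 inch.py; sh m.sh; python3 - <<'E'
from h import *
b=snap('side','side3.png'); s=snap('wrist','w3.png')
x=cv2.imread('pics/side3.png')[160:260,185:275]; y=cv2.imread('pics/w3.png')[120:250,170:310]
f=lambda x:cv2.resize(x,(400,int(400*x.shape[0]/x.shape[1])),interpolation=cv2.INTER_CUBIC)
A,B=f(x),f(y); h=max(len(A),len(B)); P=lambda i:cv2.copyMakeBorder(i,0,h-len(i),0,0,cv2.BORDER_CONSTANT)
cv2.imwrite('pics/c4.png',np.hstack([P(A),P(B)]))
E
```

```text
clock: 15.65
position: [0.5673, -0.107, 0.1242]
tool_rot: [-0.0, 0.994, -0.113, -0.0]
ft_force: [0.2, -0.4, 1.0]
opening: 0.698
grip_force: 0.0
clock: 16.45
position: [0.5674, -0.1069, 0.2544]
tool_rot: [0.0, 1.0, 0.011, -0.0]
ft_force: [-0.3, -0.3, 0.3]
opening: 0.703
grip_force: 0.0
t 16.45 yaw 0.0227 Mz [0.016] eff [-0.23911] F [-0.3 -0.3  0.3] p [ 0.5674 -0.1069  0.2544] op 0.703
```

View pics/c4.png

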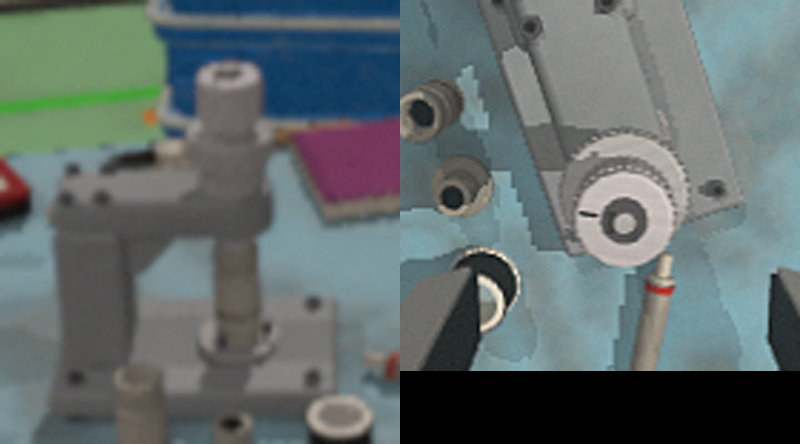

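The side view shows the spindle foot sitting on the master in its nest. In the wrist view the tick is at crop (588,213). I'll measure the knob's exact turn from the tick in both wrist pictures.

```bash
python3 - <<'E'
from h import *
import pickle
s1,p1,R1=pickle.load(open('w1.pkl','rb')); p3,R3,o=tool()
im3=cv2.imread('pics/w3.png'); im1=cv2.imread('pics/w1.png')
def ang(im,p,R,c,t):
    g=cv2.cvtColor(im,cv2.COLOR_BGR2GRAY).astype(float)
    x0,y0=t; w=g[y0-5:y0+6,x0-5:x0+6]; m=np.clip(np.percentile(w,70)-25-w,0,None)
    Y,X=np.mgrid[y0-5:y0+6,x0-5:x0+6]; rr=np.hypot(X-c[0],Y-c[1]); m*=(rr>10)&(rr<16)
    u,v=(m*X).sum()/m.sum(),(m*Y).sum()/m.sum()
    # disc centre: bright blob, fitted by min enclosing circle
    b=cv2.inRange(g.astype(np.uint8)[int(c[1])-24:int(c[1])+24,int(c[0])-24:int(c[0])+24],165,255)
    k=max(cv2.findContours(b,0,1)[0],key=cv2.contourArea); e=cv2.fitEllipse(cv2.convexHull(k)); cc=np.array(e[0])+[int(c[0])-24,int(c[1])-24]
    P=wray(s1,p,R,u,v,.178); C=wray(s1,p,R,*cc,.178); print((u,v),cc,np.round(e[1],1),C.round(4),np.hypot(*(P-C)[:2]))
    return [np.arctan2(*(P-Z)[1::-1]) for Z in(C,np.array([.5672,-.1068,0]))]
a=ang(im1,p1,R1,(242.5,191),(235,202)); b=ang(im3,p3,R3,(249,197),(236,194)); print(a,b,np.subtract(a,b))
E
```

```text
(np.float64(235.3913043478261), np.float64(202.01170568561872)) [242.36807251 191.29163551] [32.7 33.7] [ 0.5673 -0.1079  0.178 ] 0.01177623485181944
(np.float64(235.95797280593325), np.float64(194.74783683559951)) [250.77640533 190.45437241] [37. 46.] [ 0.5728 -0.1097  0.178 ] 0.013742199004472853
[np.float64(2.6087959664022358), np.float64(2.686748571297698)] [np.float64(1.8826849148946123), np.float64(1.4375217895611772)] [0.72611105 1.24922678]
```

The knob turned 1.16–1.25 rad, which fits the 1.22 commanded. The ring torque during tightening was unexpectedly low, so I'll regrip it and nudge it to confirm it's tight.

Units first: shifts go in shares of 50 mm and turns go in shares of pi rad. So 0.04 m is 0.8, 0.01 m is 0.2.

```bash
echo '[[[0.7,0,0,0.8,0],[0.7,0,0,0.8,0],[0.7,0,0,0.8,0],[0.7,0,0,0.2,0],[0.7,0,0,0,0],[0.7,0,0,0,0]]]' | python3 inch.py >/dev/null; sh m.sh; echo '[[[0.3,0,0,0,0],[0.3,0,0,0,0],[0.3,0,0,0,0],[0.3,0,0,0,0],[0.3,0,0,0,0],[0.3,0,0,0,0]]]' | python3 inch.py 60; sh m.sh; echo '[[[0.3,0,0,0,-0.0064]]]' | python3 inch.py >/dev/null; sh m.sh; echo '[[[0.3,0,0,0,-0.0064]]]' | python3 inch.py >/dev/null; sh m.sh; echo '[[[0.3,0,0,0,-0.0064]]]' | python3 inch.py >/dev/null; sh m.sh; echo '[[[0.3,0,0,0,0.0095]]]' | python3 inch.py >/dev/null; sh m.sh; echo '[[[0.3,0,0,0,0.0095]]]' | python3 inch.py >/dev/null; sh m.sh; echo '[[[0.3,0,0,0,0.0095]]]' | python3 inch.py >/dev/null; sh m.sh
```

```text
t 17.15 yaw 0.0226 Mz [0.015] eff [0.00138] F [0.3 0.1 0.8] p [ 0.5689 -0.1073  0.1264] op 0.698
clock: 17.75
position: [0.5685, -0.1069, 0.126]
tool_rot: [0.0, 1.0, 0.011, 0.001]
ft_force: [-0.8, 0.0, 5.5]
opening: 0.467
grip_force: 60.0
t 17.75 yaw 0.0227 Mz [-0.017] eff [-0.05886] F [-0.8  0.   5.5] p [ 0.5685 -0.1069  0.126 ] op 0.467
t 17.85 yaw 0.043 Mz [-0.108] eff [0.13917] F [-0.   1.8  6.4] p [ 0.5684 -0.1068  0.126 ] op 0.467
t 17.95 yaw 0.0633 Mz [-0.084] eff [0.05454] F [-0.2  1.7  6.2] p [ 0.5684 -0.1068  0.126 ] op 0.468
t 18.05 yaw 0.0833 Mz [-0.071] eff [0.05673] F [0.3 1.8 6.2] p [ 0.5684 -0.1068  0.126 ] op 0.469
t 18.15 yaw 0.0528 Mz [0.174] eff [-0.30872] F [0.  0.3 6.6] p [ 0.5685 -0.1069  0.126 ] op 0.468
t 18.25 yaw 0.0221 Mz [0.187] eff [-0.11081] F [-1.   0.8  5.6] p [ 0.5685 -0.1069  0.126 ] op 0.467
t 18.35 yaw -0.0049 Mz [1.725] eff [1.46628] F [0.5 0.7 5. ] p [ 0.5685 -0.107   0.126 ] op 0.467
```

The ring meets the same hard stop at the same place, about 0.9 rad from where it was loosened, which fits ring ≈ 0. As a functional check, I'll put a 0.01 rad twist on the knob. It should be held. If it isn't, that only adds about 5 N.

Converted, -0.014 m is -0.28.

```bash
echo '[[[0.65,0,0,0,0],[0.65,0,0,0,0],[0.65,0,0,0,0],[0.65,0,0,-0.28,0],[0.65,0,0,-0.28,0],[0.65,0,0,0,0],[0.65,0,0,0,0]]]' | python3 inch.py >/dev/null; sh m.sh; echo '[[[0.2,0,0,0,0],[0.2,0,0,0,0],[0.2,0,0,0,0],[0.2,0,0,0,0],[0.2,0,0,0,0]]]' | python3 inch.py 30 >/dev/null; sh m.sh; echo '[[[0.2,0,0,0,0.0032]]]' | python3 inch.py >/dev/null; sh m.sh
```

```text
t 19.05 yaw -0.0072 Mz [-0.029] eff [0.00037] F [-0.3 -0.5  0.5] p [ 0.5682 -0.1071  0.1538] op 0.648
t 19.55 yaw -0.0072 Mz [0.005] eff [0.00372] F [-0.9 -0.6 -1. ] p [ 0.5672 -0.1068  0.152 ] op 0.333
t 19.65 yaw -0.0173 Mz [0.203] eff [0.10924] F [-0.  -1.3 -1.8] p [ 0.5672 -0.1069  0.152 ] op 0.333
```

Converted, -0.01 rad / 3.1416 = -0.0032.

```bash
echo '[[[0.2,0,0,0,0]]]' | python3 inch.py >/dev/null; sh m.sh; echo '[[[0.2,0,0,0,-0.0032]]]' | python3 inch.py >/dev/null; sh m.sh;  echo '[[[0.2,0,0,0,0]]]' | python3 inch.py >/dev/null; sh m.sh
```

```text
t 19.75 yaw -0.0172 Mz [0.155] eff [0.19117] F [ 0.4 -0.7 -2.5] p [ 0.5672 -0.1069  0.1521] op 0.334
t 19.85 yaw -0.0071 Mz [-0.156] eff [-0.01778] F [ 0.8 -1.  -1.7] p [ 0.5672 -0.1068  0.152 ] op 0.338
t 19.95 yaw -0.0073 Mz [-0.029] eff [-0.07651] F [-0.1 -0.2 -3.1] p [ 0.5672 -0.1069  0.152 ] op 0.334
```

The small twist was ambiguous. A reversible 0.03 rad back-and-forth at firmer grip will settle it.

Converted, -0.015 rad / 3.1416 = -0.0048.

```bash
echo '[[[0.2,0,0,0,0],[0.2,0,0,0,0],[0.2,0,0,0,0]]]' | python3 inch.py 50 >/dev/null; sh m.sh; echo '[[[0.2,0,0,0,-0.0048]]]' | python3 inch.py >/dev/null; sh m.sh; echo '[[[0.2,0,0,0,-0.0048]]]' | python3 inch.py >/dev/null; sh m.sh;  echo '[[[0.2,0,0,0,0.0048]]]' | python3 inch.py >/dev/null; sh m.sh; echo '[[[0.2,0,0,0,0.0048]]]' | python3 inch.py >/dev/null; sh m.sh; echo '[[[0.2,0,0,0,0]]]' | python3 inch.py >/dev/null; sh m.sh
```

```text
t 20.25 yaw -0.0074 Mz [-0.017] eff [-0.05407] F [ 0.3 -1.3 -4.4] p [ 0.5672 -0.1069  0.1521] op 0.332
t 20.35 yaw 0.0083 Mz [-0.122] eff [0.05277] F [ 1.2 -1.3 -4.4] p [ 0.5672 -0.1068  0.1521] op 0.329
t 20.45 yaw 0.0238 Mz [-0.105] eff [-0.02406] F [ 0.2 -1.4 -4.8] p [ 0.5671 -0.1068  0.152 ] op 0.331
t 20.55 yaw 0.0081 Mz [0.162] eff [-0.04751] F [ 1.  -1.6 -5.1] p [ 0.5672 -0.1068  0.1521] op 0.333
t 20.65 yaw -0.0078 Mz [0.17] eff [0.08482] F [-0.4 -2.4 -6. ] p [ 0.5672 -0.1068  0.1521] op 0.331
t 20.75 yaw -0.0074 Mz [0.091] eff [0.16973] F [-0.1 -1.6 -6.5] p [ 0.5672 -0.1069  0.152 ] op 0.328
```

The knob still turns both ways against plain drag, so the collet is not gripping, whatever the ring count says. I'll check whether the ring turns with the fingers by comparing wrist views at two yaws while gripping it.

Converted, 0.014 m is 0.28, -0.15 rad / 3.1416 = -0.0477.

```bash
echo '[[[0.65,0,0,0,0],[0.65,0,0,0,0],[0.65,0,0,0,0],[0.65,0,0,0,-0.0477],[0.65,0,0,0,-0.0477],[0.65,0,0,0.28,0],[0.65,0,0,0.28,0],[0.65,0,0,0,0]]]' | python3 inch.py >/dev/null; echo '[[[0.3,0,0,0,0],[0.3,0,0,0,0],[0.3,0,0,0,0],[0.3,0,0,0,0],[0.3,0,0,0,0],[0.3,0,0,0,0]]]' | python3 inch.py 60 >/dev/null; sh m.sh; python3 -c "from h import *; snap('wrist','r0.png')"; echo '[[[0.3,0,0,0,-0.0064],[0.3,0,0,0,-0.0064],[0.3,0,0,0,-0.0064]]]' | python3 inch.py >/dev/null; sh m.sh; python3 -c "from h import *; snap('wrist','r1.png')"; echo '[[[0.3,0,0,0,-0.0064],[0.3,0,0,0,-0.0064],[0.3,0,0,0,-0.0064]]]' | python3 inch.py>/dev/null; sh m.sh; python3 -c "
from h import *
snap('wrist','r2.png')
L=[cv2.resize(cv2.imread('pics/r%d.png'%i)[190:285,200:300],None,fx=2.66*1.5,fy=2.66*1.5,interpolation=cv2.INTER_CUBIC) for i in (0,2)]
cv2.imwrite('pics/c5.png',np.hstack(L)); print(L[0].shape)"
```

```text
t 22.15 yaw 0.2927 Mz [-0.103] eff [-0.05102] F [ 0.2  0.7 -0.3] p [ 0.5677 -0.1067  0.1247] op 0.466
t 22.5 yaw 0.3545 Mz [-0.13] eff [0.05852] F [-0.4  2.6  0.6] p [ 0.5676 -0.1066  0.1247] op 0.468
t 22.85 yaw 0.4145 Mz [-0.088] eff [0.05959] F [0.2 3.1 2.9] p [ 0.5676 -0.1066  0.1247] op 0.464
(379, 399, 3)
```

View pics/c5.png

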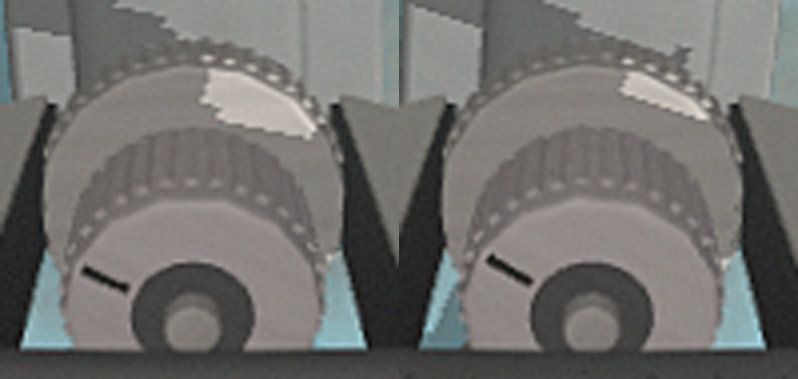

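The knurl stays fixed between the fingers, so the ring does turn with them, while the knob's tick stays put. To find the true ring angle I'll count the travel from this clockwise stop back to the loose stop.

Converted, -0.08 rad / 3.1416 = -0.0255.

```bash
echo '[[[0.3,0,0,0,-0.0255],[0.3,0,0,0,-0.0255],[0.3,0,0,0,-0.0255],[0.3,0,0,0,-0.0255]]]' | python3 inch.py >/dev/null; sh m.sh; echo '[[[0.3,0,0,0,-0.0255],[0.3,0,0,0,-0.0191],[0.3,0,0,0,-0.0191]]]' | python3 inch.py >/dev/null; sh m.sh; echo '[[[0.3,0,0,0,-0.0159],[0.3,0,0,0,-0.0159]]]' | python3 inch.py >/dev/null; sh m.sh; echo '[[[0.3,0,0,0,-0.0159],[0.3,0,0,0,-0.0159]]]' | python3 inch.py >/dev/null; sh m.sh
```

```text
t 23.3 yaw 0.7363 Mz [-0.028] eff [0.54812] F [-0.8  4.9  2.7] p [ 0.5674 -0.1064  0.1247] op 0.469
t 23.6 yaw 0.9356 Mz [-0.089] eff [0.38923] F [-0.7  3.9  3.2] p [ 0.5673 -0.1063  0.1247] op 0.466
t 23.8 yaw 1.0352 Mz [-0.065] eff [0.31158] F [-1.4  4.9  3.8] p [ 0.5672 -0.1062  0.1247] op 0.466
t 24.0 yaw 1.1352 Mz [-0.071] eff [0.31316] F [-2.2  4.3  3.5] p [ 0.5671 -0.1062  0.1247] op 0.467
```

Converted, -0.05 rad / 3.1416 = -0.0159.

```bash
echo '[[[0.3,0,0,0,-0.0159],[0.3,0,0,0,-0.0159]]]' | python3 inch.py >/dev/null; sh m.sh; echo '[[[0.3,0,0,0,-0.0159],[0.3,0,0,0,-0.0159]]]' | python3 inch.py >/dev/null; sh m.sh;  echo '[[[0.3,0,0,0,-0.0095],[0.3,0,0,0,-0.0095]]]' | python3 inch.py >/dev/null; sh m.sh
```

```text
t 24.2 yaw 1.2352 Mz [-0.118] eff [0.31324] F [-2.  4.  4.] p [ 0.5671 -0.1062  0.1247] op 0.467
t 24.4 yaw 1.3352 Mz [-0.062] eff [0.31336] F [-2.1  4.   3.2] p [ 0.567  -0.1061  0.1247] op 0.469
t 24.6 yaw 1.3942 Mz [-0.055] eff [0.1512] F [-2.4  5.1  4.5] p [ 0.5669 -0.1061  0.1247] op 0.467
```

Converted, -0.04 rad / 3.1416 = -0.0127.

```bash
echo '[[[0.3,0,0,0,-0.0127],[0.3,0,0,0,-0.0127]]]' | python3 inch.py >/dev/null; sh m.sh; echo '[[[0.3,0,0,0,-0.0127]]]' | python3 inch.py >/dev/null; sh m.sh;  echo '[[[0.3,0,0,0,-0.0095]]]' | python3 inch.py >/dev/null; sh m.sh;echo '[[[0.3,0,0,0,-0.0095]]]' | python3 inch.py >/dev/null; sh m.sh; echo '[[[0.3,0,0,0,-0.0095]]]' | python3 inch.py >/dev/null; sh m.sh
```

```text
t 24.8 yaw 1.4747 Mz [-0.073] eff [0.23556] F [-2.1  4.6  4.3] p [ 0.5669 -0.1061  0.1247] op 0.469
t 24.9 yaw 1.5146 Mz [-0.026] eff [0.23419] F [-2.2  4.5  4.8] p [ 0.5668 -0.1061  0.1247] op 0.47
t 25.0 yaw 1.5444 Mz [-0.097] eff [0.11194] F [-2.9  4.5  4.3] p [ 0.5668 -0.1061  0.1247] op 0.468
t 25.1 yaw 1.5741 Mz [-0.091] eff [0.15388] F [-2.7  5.2  4.5] p [ 0.5668 -0.1061  0.1247] op 0.465
t 25.2 yaw 1.6024 Mz [-1.29] eff [-1.00297] F [-2.8  4.8  5.4] p [ 0.5668 -0.1061  0.1247] op 0.468
```

The ring spans its full 1.3 rad, so it had been at its clockwise end, and it is now back at the loose stop. I never felt any collet torque, though. I'll redo the sequence carefully. With the ring loose, I reset the nip by backing the knob off and coming down again while watching effort.

Converted, -0.014 m is -0.28.

```bash
echo '[[[0.65,0,0,0,0],[0.65,0,0,0,0],[0.65,0,0,0,0],[0.65,0,0,0,0],[0.65,0,0,-0.28,0],[0.65,0,0,-0.28,0],[0.65,0,0,0,0],[0.65,0,0,0,0]]]' | python3 inch.py >/dev/null; echo '[[[0.2,0,0,0,0],[0.2,0,0,0,0],[0.2,0,0,0,0],[0.2,0,0,0,0],[0.2,0,0,0,0]]]' | python3 inch.py 50 >/dev/null; sh m.sh; echo '[[[0.2,0,0,0,-0.0095],[0.2,0,0,0,-0.0095],[0.2,0,0,0,-0.0095],[0.2,0,0,0,-0.0095],[0.2,0,0,0,-0.0095],[0.2,0,0,0,-0.0095]]]' | python3 inch.py >/dev/null; sh m.sh; echo '[[[0.2,0,0,0,0.0095],[0.2,0,0,0,0.0095],[0.2,0,0,0,0.0095]]]' | python3 inch.py >/dev/null; sh m.sh; echo '[[[0.2,0,0,0,0.0095]]]' | python3 inch.py >/dev/null; sh m.sh
```

```text
t 26.5 yaw 1.6029 Mz [-0.018] eff [0.00614] F [-1.1  0.6  0.2] p [ 0.5667 -0.1067  0.152 ] op 0.33
t 27.1 yaw 1.7852 Mz [-0.147] eff [0.08324] F [-3.3  0.6 -1.9] p [ 0.5667 -0.1067  0.152 ] op 0.333
t 27.4 yaw 1.6938 Mz [0.177] eff [-0.09146] F [-3.6  0.2 -1.2] p [ 0.5668 -0.1067  0.152 ] op 0.332
t 27.5 yaw 1.6639 Mz [0.227] eff [-0.08778] F [-4.5  0.5 -1.3] p [ 0.5668 -0.1068  0.152 ] op 0.329
```

Converted, 0.03 rad / 3.1416 = 0.0095.

```bash
echo '[[[0.2,0,0,0,0.0095]]]' | python3 inch.py >/dev/null; sh m.sh; echo '[[[0.2,0,0,0,0.0095]]]' | python3 inch.py >/dev/null; sh m.sh; echo '[[[0.2,0,0,0,0.0016],[0.2,0,0,0,0],[0.65,0,0,0,0],[0.65,0,0,0,0],[0.65,0,0,0,0],[0.65,0,0,0,0],[0.65,0,0,0.28,0],[0.65,0,0,0.28,0]]]' | python3 inch.py >/dev/null; echo '[[[0.65,0,0,0,0],[0.65,0,0,0,0],[0.3,0,0,0,0],[0.3,0,0,0,0],[0.3,0,0,0,0],[0.3,0,0,0,0],[0.3,0,0,0,0]]]' | python3 inch.py 60; sh m.sh
```

```text
t 27.6 yaw 1.6339 Mz [0.097] eff [-0.06784] F [-2.9  0.5 -1.6] p [ 0.5668 -0.1067  0.152 ] op 0.335
t 27.7 yaw 1.6039 Mz [0.162] eff [-0.04861] F [-4.6  0.4 -0.8] p [ 0.5668 -0.1068  0.152 ] op 0.331
clock: 29.2
position: [0.5668, -0.107, 0.1248]
tool_rot: [-0.0, 0.697, 0.717, -0.001]
ft_force: [-4.0, -0.7, 4.3]
opening: 0.466
grip_force: 60.0
t 29.2 yaw 1.5979 Mz [0.011] eff [0.03263] F [-4.  -0.7  4.3] p [ 0.5668 -0.107   0.1248] op 0.466
```

Converted, 0.1 rad / 3.1416 = 0.0318.

```bash
echo '[[[0.3,0,0,0,0.0318],[0.3,0,0,0,0.0318],[0.3,0,0,0,0.0318],[0.3,0,0,0,0.0318],[0.3,0,0,0,0.0318],[0.3,0,0,0,0.0318]]]' | python3 inch.py >/dev/null; sh m.sh; echo '[[[0.3,0,0,0,0.0255],[0.3,0,0,0,0.0191],[0.3,0,0,0,0.0191]]]' | python3 inch.py >/dev/null; sh m.sh; echo '[[[0.3,0,0,0,0.0159],[0.3,0,0,0,0.0159]]]' | python3 inch.py >/dev/null; sh m.sh; echo '[[[0.3,0,0,0,0.0159],[0.3,0,0,0,0.0159]]]' | python3 inch.py >/dev/null; sh m.sh; echo '[[[0.3,0,0,0,0.0095],[0.3,0,0,0,0.0095]]]' | python3 inch.py >/dev/null; sh m.sh;echo '[[[0.3,0,0,0,0.0095],[0.3,0,0,0,0.0095]]]' | python3 inch.py >/dev/null; sh m.sh
```

```text
t 29.8 yaw 0.994 Mz [0.117] eff [-0.71191] F [-5.1  0.6  4.5] p [ 0.5667 -0.107   0.1248] op 0.468
t 30.1 yaw 0.7956 Mz [0.118] eff [-0.39166] F [-5.4 -0.5  4.3] p [ 0.5667 -0.1069  0.1248] op 0.462
t 30.3 yaw 0.696 Mz [0.13] eff [-0.30844] F [-4.6 -0.3  4.2] p [ 0.5668 -0.107   0.1249] op 0.468
t 30.5 yaw 0.596 Mz [0.13] eff [-0.30105] F [-4.2 -1.4  4.9] p [ 0.5667 -0.1069  0.1248] op 0.463
t 30.7 yaw 0.5367 Mz [0.135] eff [-0.13332] F [-5.  -0.3  4.6] p [ 0.5668 -0.107   0.1249] op 0.467
t 30.9 yaw 0.4767 Mz [0.116] eff [-0.13072] F [-4.8 -0.7  4.4] p [ 0.5667 -0.1069  0.1248] op 0.469
```

The count is back to about 0.18, and the ring still turns at its free torque. I'll take it gently onto its stop for a firm tightening.

Units first: shifts go in shares of 50 mm and turns go in shares of pi rad. So 0.04 rad / 3.1416 = 0.0127.

```bash
echo '[[[0.3,0,0,0,0.0127],[0.3,0,0,0,0.0127]]]' | python3 inch.py >/dev/null; sh m.sh; echo '[[[0.3,0,0,0,0.0064],[0.3,0,0,0,0.0064]]]' | python3 inch.py >/dev/null; sh m.sh; echo '[[[0.3,0,0,0,0.0064],[0.3,0,0,0,0.0064]]]' | python3 inch.py >/dev/null; sh m.sh; echo '[[[0.3,0,0,0,0.0032]]]' | python3 inch.py >/dev/null; sh m.sh; echo '[[[0.3,0,0,0,0.0032]]]' | python3 inch.py >/dev/null; sh m.sh; 
```

```text
t 31.1 yaw 0.3964 Mz [0.139] eff [-0.20389] F [-4.2 -0.5  4.8] p [ 0.5668 -0.1069  0.1249] op 0.463
t 31.3 yaw 0.3573 Mz [0.117] eff [-0.04053] F [-4.8 -1.   5.6] p [ 0.5668 -0.1069  0.1248] op 0.467
t 31.5 yaw 0.3174 Mz [0.114] eff [-0.03957] F [-6.5 -1.8  5.1] p [ 0.5668 -0.1069  0.1248] op 0.467
t 31.6 yaw 0.3076 Mz [0.106] eff [0.08116] F [-5.7 -0.5  5.9] p [ 0.5668 -0.1069  0.1248] op 0.468
t 31.7 yaw 0.2977 Mz [0.172] eff [0.04492] F [-5.3 -0.1  4.6] p [ 0.5668 -0.1069  0.1248] op 0.463
```

Converted, 0.02 rad / 3.1416 = 0.0064.

```bash
echo '[[[0.3,0,0,0,0.0064]]]' | python3 inch.py >/dev/null; sh m.sh; echo '[[[0.3,0,0,0,0.0064]]]' | python3 inch.py >/dev/null; sh m.sh; echo '[[[0.3,0,0,0,0.0064]]]' | python3 inch.py >/dev/null; sh m.sh;  echo '[[[0.3,0,0,0,0.0064]]]' | python3 inch.py >/dev/null; sh m.sh
```

```text
t 31.8 yaw 0.2797 Mz [1.283] eff [1.05957] F [-4.3 -2.1  5.6] p [ 0.5668 -0.1069  0.1249] op 0.463
t 31.9 yaw 0.2615 Mz [0.39] eff [0.7318] F [-1.5  0.9  1. ] p [ 0.5673 -0.1068  0.1249] op 0.47
t 32.0 yaw 0.2386 Mz [1.168] eff [0.90641] F [-3.4  0.5  2.9] p [ 0.5677 -0.1067  0.1248] op 0.46
t 32.1 yaw 0.2201 Mz [0.888] eff [1.44504] F [3.2 2.4 0.7] p [ 0.568  -0.1067  0.1248] op 0.467
```

The stop came 1.30 rad from the loose end, so the ring is at about 0, firmly tight by angle. The knob nip was reset to 0.07 rad past touch. Now I release, back off and do a last check.

Converted, -0.04 m is -0.8, -0.03 m is -0.6.

```bash
echo '[[[0.7,0,0,0,0],[0.7,0,0,0,0],[0.7,0,0,0,0],[0.7,0,0,0,0]]]' | python3 inch.py; echo '[[[0.7,0,0,-0.6,0],[0.7,0,0,-0.8,0],[0.7,0,0,-0.8,0],[0.7,0,0,-0.6,0],[0.7,0,0,0,0],[0.7,0,0,0,0]]]' | python3 inch.py; python3 - <<'E'
from h import *
b=snap('side','side4.png'); s=snap('top','top4.png'); w=snap('wrist','w4.png')
x=cv2.imread('pics/side4.png')[150:290,175:315]; y=cv2.imread('pics/w4.png')[110:260,165:315]
cv2.imwrite('pics/c6.png',np.hstack([cv2.resize(i,(400,400),interpolation=cv2.INTER_CUBIC) for i in(x,y)]))
E
```

```text
clock: 32.5
position: [0.5675, -0.1069, 0.1242]
tool_rot: [-0.0, 0.994, 0.108, 0.0]
ft_force: [-0.0, 0.1, -1.1]
opening: 0.699
grip_force: 0.0
clock: 33.1
position: [0.5677, -0.107, 0.2648]
tool_rot: [0.0, 0.994, 0.108, 0.001]
ft_force: [-0.8, -0.1, -1.0]
opening: 0.699
grip_force: 0.0
```

View pics/c6.png

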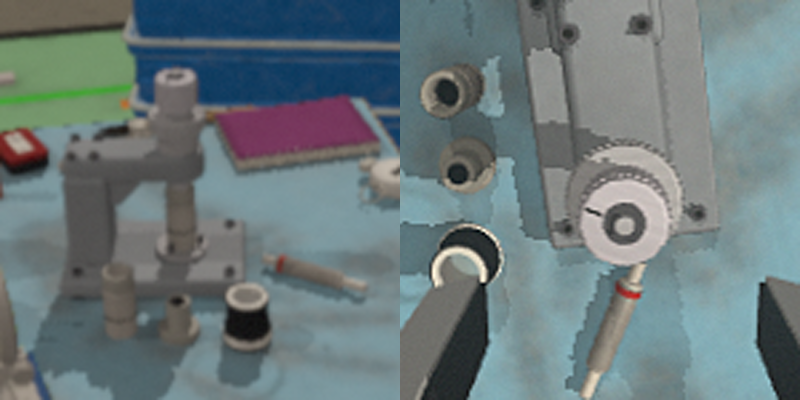

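The master stands in its nest with the foot on it, and the neighbouring objects haven't moved. The knob tick has shifted only by the camera's own turn.

```bash
python3 -c "
from rig import robot, imaging, ticket, readout
print(ticket.sign_off())"
```

```text
the job is handed in; nothing more can be done
None
```

I handed the job in at about 33 s, but I couldn't confirm the lock holds: with the ring at its tight stop after the first tightening, the knob still turned at about 0.15 N m. I then loosened it, reset the nip to an estimated 16–26 N and tightened to the same stop without retesting the knob; the master and everything else on the bench look unmoved.

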